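# Wind a trial-frame tilt stage up one division to its stop

### The job

The tilt stage is locked: pull the steel lock pin out of the top of its gearbox and put it in the white tray. Then wind the crank clockwise, as seen from above, for the two to three turns it takes to raise the tilting plate one division, until you feel the plate's pointer come up against its stop; do not force it, and let go. Leave the other things on the bench alone.

Things in the scene. Friction and masses are not known exactly. Their poses are not given: they have to be found in the camera images.
- rig: Tilt stage fixed to the bench: steel base plate (150 x 290 mm along its x, y; 12 mm thick), grey gearbox (106 x 100 mm, top 70 mm above the bench) with a crank on top, and at its +y side an aluminium plate that tilts and carries a trial frame. Origin at bench level on the crank's vertical axis, z up. Nothing on it rises above 130 mm
- crank_axis (a point): Point on the crank's vertical axis, 108 mm above the bench. Hub 28 mm across, top at 95 mm; bar 14 mm wide, 8 mm thick, top at 89 mm. Friction 0.06 N m (1.3 N at the handle); it stays where left. Clockwise from above raises the plate. 2.5 to 3 turns lead from the start to a hard stop, where the push rises sharply. Over 40 N of contact force (both pads' squeeze added) damages it
- handle_grip (a point): The crank's handle, at the middle of its height, 116 mm above the bench: an upright black rubber post, 15 mm in diameter, from 90 to 128 mm above the bench, 45 mm out from the crank axis. It spins freely on its own axis, so it can be held lightly while it goes round, or pushed round from behind with closed fingers
- pin_head (a point): Steel lock pin, at the middle of its head: head 14 mm in diameter, 15 mm high; this point is 57 mm above the pin's foot, at first 102 mm above the bench. Shank 8 mm in diameter, 50 mm long, loose in a 10 mm hole 25 mm deep in the gearbox top, 36 mm from the crank axis on the rig's +x side, blocking the crank bar. About 30 g. The handle starts at least 90 degrees round from it
- tray: White plastic tray, fixed, open at the top: 140 mm along its x, 170 mm along its y, walls 22 mm high and 4 mm thick, floor 4 mm. Origin under its centre, z up. To the right of the stage as seen from the robot
- spray: Amber bottle, 38 mm in diameter, 110 mm high, standing beyond the stage; origin at its foot. Not to be disturbed
- driver: Small screwdriver lying on the bench, 140 mm long. Not to be disturbed
- lens0: Trial lens in a red rim, 40 mm across, 5 mm thick, with a small tab, lying flat on the bench near the stage. Not to be disturbed
- lens1: A second such trial lens. Not to be disturbed
- pointer_tip (a point): Tip of the black pointer on the tilting plate, at the far side (+x of the rig), 135 mm from the plate's level pivot, which runs along the rig's x, 68 mm to +y of the crank axis and 46 mm above the bench. A crank turn lifts the plate 3.33 degrees and this tip 7.9 mm; no backlash. Behind it an aluminium scale with long lines every 10 degrees
- stop_mark (a point): Where the pointer tip is when the pointer just meets the stop, a small steel pin on an arm clamped to the scale at its next ten-degree line. Measured poses are too coarse to tell when it is met: 0.2 mm here is 9 degrees of the crank, so feel for it at the handle
Mind the look-alikes: they are no part of the job. Several things have the shape of the tray; the one meant has the colours described above.

How it is judged:
On the way, in this order (a step that is already met when the one before it is completed fails the run):
1. the lock pin lies in the tray, let go (x of pin_head in the frame of tray between -0.07 and 0.07 m and y of pin_head in the frame of tray between -0.085 and 0.085 m and height (world z) of pin_head below 0.075 m and contact force between pin and the fingers below 0.1 N), for 0.1 s.
2. the plate has been wound up until its pointer meets the stop (distance between pointer_tip and stop_mark below 0.0002 m), for 0.1 s.
At the end, for the whole second after the job is handed in: the pointer rests against the stop (pointer_tip within 0.2 mm of stop_mark, 9 degrees of the crank), and the lock pin is in the tray, standing or lying (distance between pointer_tip and stop_mark below 0.0002 m and x of pin_head in the frame of tray between -0.07 and 0.07 m and y of pin_head in the frame of tray between -0.085 and 0.085 m and height (world z) of pin_head below 0.075 m); the robot touches nothing.
It fails at once if the crank or its handle is loaded with more than 40 N, squeeze included (contact force between crank and anything else above 40 N).
It fails at once if another thing on the bench is moved by more than 15 mm (distance of any of spray, driver, lens0, lens1 from where it was at the start of the episode above 0.015 m).
It also fails if it takes over 72 s, if anything falls off the work surface, if the arm or the gripper's body presses on something with over 40 N, if the wrist force passes 120 N, or if a joint passes its speed limit or range.

### The arm

A 6-joint arm with a two-finger parallel gripper is mounted at the origin on the work surface. World frame = base frame: x ahead of the robot, y to its left, z up, the work surface at z = 0. Lengths are in m, angles in rad, forces in N, time in s.
With the tool pointing down it reaches from about 0.35 to 0.95 m from the base axis. Payload 17.4 kg.
Tool frame: the origin (TCP) lies midway between the tips of the shut fingers; the grasp point (between the pads) lies behind it (r.hold_point_z is the x of the grasp point in the tool frame, in m); x points along the fingers, y is the direction in which the jaws open and shut, and the axes are right-handed (so a half turn about x gives the same grasp; the last joint's range is limited). The gripper opens to 93 mm and grips with 3 to 60 N. Pads are 15 mm wide; open, the fingers measure 128 mm over their backs; the gripper's body (75 mm by 188 mm) begins 65 mm behind the grasp point.
Start: joints at [-1.285, 0.116, 1.442, -0, 1.584, -0.038], TCP at [0.215, -0.64, 0.219] pointing down, gripper open.
Joint ranges: [-2.83, 2.83], [-0.83, 2.19], [0.07, 2.5], [-1.14, 4.28], [0.01, 3], [-2.97, 2.97]. Speed limits (rad/s): [1.89, 1.89, 2.22, 3.14, 3.14, 3.14].

### API

Orientations are given as a rotation vector (axis times angle).
In Python, from plant import monitor, grab_frame, camera_model, order, models, r gives the robot as it stands.
- The arm moves only by the shell command python3 -m inch 'ROWS' [FORCE]. ROWS is JSON, a list of rows, each an object with "xyz": the shift along the tool's x, y, z each as a share of 0.6 m, from -1 to 1, a list of three; "rot": the turn, a rotation vector about the tool's x, y, z each as a share of 30 degrees, from -1 to 1, a list of three; "fingers": the opening in per cent of the stroke, from 0 (shut) to 100 (fully open). In form: [{"xyz": [x, y, z], "rot": [wx, wy, wz], "fingers": fingers}, ...]. A call has 1 to 10 rows; each row is the pose to reach, as a shift and turn from the pose commanded when the call began, along the tool's axes at that moment; what a row does not reach only later rows make up. A row lasts 1/8 s, in which the tool goes at most 62.5 mm and 10.7 degrees, less where a joint would pass 70% of its speed; a pose out of reach is approached as far as the arm can. A call with a number of a shift or a turn outside -1 to 1 is refused whole. A call with a gripper value outside its range is refused whole. The fingers move at their own pace and stop on an object; FORCE is the grip in N (left out, the last holds). Time passes only in rows, so rows that repeat a pose let the fingers close. It gives the time, the measured TCP pose, the force and the opening at its end, in the units of the state.
- monitor.get_obs(): the state, without advancing time (a new reading comes with each control period).
- grab_frame(name): name is "scene" or "top"; returns the picture (400x640x3 uint8, red, green, blue); there is no depth.
- camera_model(name): a dict with "K" (3x3 intrinsics, pixels), "distortion" ([k1, k2, p1, p2, k3] as OpenCV has them; the pictures are not rectified), "R" (3x3) and "t" (3): a world point X has camera coordinates R X + t. Camera axes: x right, y down, z forward; pixel columns grow to the right and rows downward; lengths in m; the calibration is good to about 2 mm. A picture is of the moment at which its call begins. camera_model takes no time and is no camera call.
- order.sign_off(): hands the job in, once; it reports no verdict.
Trained networks look in the newest picture that a camera, given by its name, has taken for a name from the list of things; names that differ only in an ending like _2 or _b are one class to them, and where a whole thing is asked for, a point or a joint stands for the part that bears it (a point fixed in the world has none). Each returns a list of dicts, best first, with "confidence" (0 to 1); they miss things now and then, are a little off and sometimes report something else, mostly with a low value. They report only what shows in the picture. A call takes as long as a camera call. They do not tell look-alikes from the thing itself.
- models.find_in(target, camera): "bbox" ([left, top, right, bottom] in pixels, round what is visible of it).
- models.outline_of(target, camera): "region" (400x640 bool, what is visible of it) and "bbox" ([left, top, right, bottom] in pixels, round what is visible of it).
The state is a dict: "t": time; "joint_pos": joint angles; "dq": joint speeds; "joint_efforts": joint torques, N m; "ee_pos": TCP position; "eef_rot": TCP orientation; "ft_force": force on the tool from outside, world axes, zero at the start; "wrist_torque": the same for the moment, N m; "gripper_width": opening from 0.0 (shut) to 1.0 (fully open).
Only numpy, scipy, OpenCV 4.12 (cv2) and the standard library are available. Lean on these libraries where they do the work, as an engineer would, in place of code of your own. Each camera call takes 0.05 s, during which the arm holds its last target. There are 200 camera calls.

## Working session

There is one attempt and no reset: what is moved stays moved. The work goes in short steps, Python scripts to look and compute and a shell command to move; the robot and the scene stay as the last step left them, time stands still between calls to the robot, and variables do not carry over. Pictures are saved under pics/ and viewed, about 8 in all and at most 12, crops included, and the job is handed in when it is done.

```bash
ls; mkdir -p pics; python3 - <<'E'
from plant import monitor, grab_frame, camera_model, models, r
import cv2,numpy as np
o=monitor.get_obs();print({k:np.round(v,3).tolist() for k,v in o.items()}, r.hold_point_z)
ims=[]
for c in("scene","top"):
    im=grab_frame(c);cv2.imwrite(f"pics/{c}0.png",im[:,:,::-1])
    m=camera_model(c);print(c,np.round(-np.array(m["R"]).T@m["t"],3),np.round(m["K"],0).tolist())
    for n in("rig","crank_axis","handle_grip","pin_head","tray","spray","driver","lens0","pointer_tip","stop_mark"):
        try: print(n,[(np.round(d["bbox"]).tolist(),round(d["confidence"],2)) for d in models.find_in(n,c)][:4])
        except Exception as e: print(n,e)
E
```

```text
pics
{'t': 0.0, 'joint_pos': [-1.285, 0.116, 1.442, -0.0, 1.584, -0.038], 'dq': [-0.001, 0.001, 0.0, 0.0, -0.002, -0.001], 'joint_efforts': [-0.0, -72.126, -62.262, 0.078, 0.023, -0.0], 'ee_pos': [0.215, -0.64, 0.218], 'eef_rot': [2.047, 0.335, -2.047], 'ft_force': [-0.534, -1.081, 1.184], 'wrist_torque': [-0.033, 0.037, -0.005], 'gripper_width': 1.004} -0.0188
scene [0.859 0.617 1.109] [[478.0, 0.0, 326.0], [0.0, 478.0, 194.0], [0.0, 0.0, 1.0]]
rig [([290.0, 233.0, 385.0, 370.0], 0.76)]
crank_axis [([292.0, 235.0, 386.0, 366.0], 0.73), ([308.0, 255.0, 313.0, 267.0], 0.33)]
handle_grip [([317.0, 230.0, 324.0, 247.0], 0.61)]
pin_head [([306.0, 257.0, 312.0, 267.0], 0.44)]
tray [([337.0, 85.0, 386.0, 132.0], 0.96), ([232.0, 94.0, 284.0, 142.0], 0.77), ([336.0, 175.0, 413.0, 243.0], 0.69), ([271.0, 138.0, 329.0, 191.0], 0.59)]
spray [([213.0, 233.0, 230.0, 262.0], 0.91)]
driver [([180.0, 190.0, 227.0, 211.0], 0.76), ([308.0, 258.0, 314.0, 267.0], 0.71)]
lens0 [([285.0, 329.0, 303.0, 346.0], 0.5), ([358.0, 257.0, 376.0, 272.0], 0.46)]
pointer_tip [([301.0, 285.0, 372.0, 348.0], 0.86)]
stop_mark [([293.0, 235.0, 385.0, 372.0], 0.65)]
top [ 0.301 -0.06   1.43 ] [[419.0, 0.0, 322.0], [0.0, 419.0, 197.0], [0.0, 0.0, 1.0]]
rig []
crank_axis [([200.0, 136.0, 292.0, 202.0], 0.85)]
handle_grip []
pin_head []
tray [([275.0, 223.0, 330.0, 266.0], 0.95), ([380.0, 269.0, 440.0, 324.0], 0.7), ([419.0, 182.0, 475.0, 229.0], 0.64), ([350.0, 186.0, 403.0, 237.0], 0.6)]
spray [([312.0, 111.0, 328.0, 128.0], 0.44)]
driver [([372.0, 109.0, 383.0, 131.0], 0.63)]
lens0 [([237.0, 132.0, 249.0, 143.0], 0.51)]
pointer_tip [([213.0, 151.0, 256.0, 188.0], 0.84), ([200.0, 137.0, 293.0, 206.0], 0.48)]
stop_mark [([205.0, 135.0, 290.0, 202.0], 0.84)]
```

```bash
python3 - <<'E'
import cv2,numpy as np
s=cv2.imread("pics/scene0.png");t=cv2.imread("pics/top0.png")
a=cv2.resize(s[70:380,170:430],None,fx=1.55,fy=1.55,interpolation=cv2.INTER_CUBIC)
b=cv2.resize(t[100:340,190:490],None,fx=1.33,fy=1.33,interpolation=cv2.INTER_CUBIC)
h=max(a.shape[0],b.shape[0]);p=lambda i:cv2.copyMakeBorder(i,0,h-i.shape[0],0,0,cv2.BORDER_CONSTANT)
cv2.imwrite("pics/a.png",np.hstack([p(a),p(b)]))
c=cv2.resize(s[225:375,280:400],None,fx=4,fy=4,interpolation=cv2.INTER_CUBIC)[:600]
d=cv2.resize(t[130:210,195:300],None,fx=3,fy=3,interpolation=cv2.INTER_CUBIC)
h=600;cv2.imwrite("pics/b.png",np.hstack([p(c),p(d)]))
E
```

```text
(no output)
```

View pics/a.png

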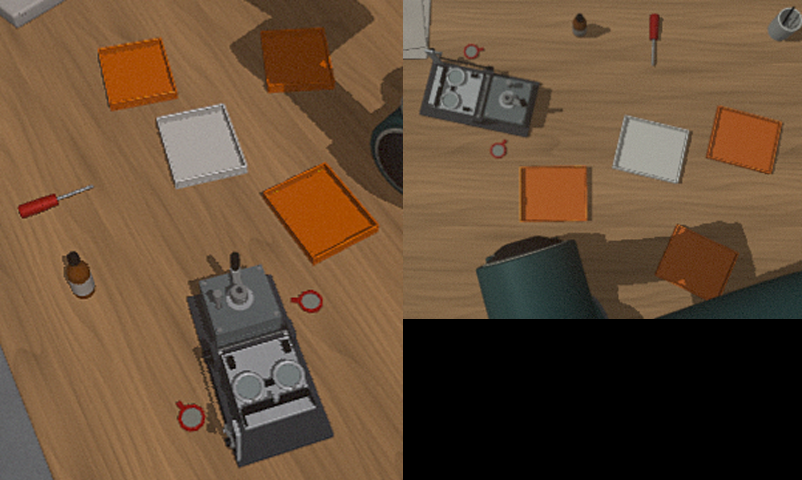

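View pics/b.png

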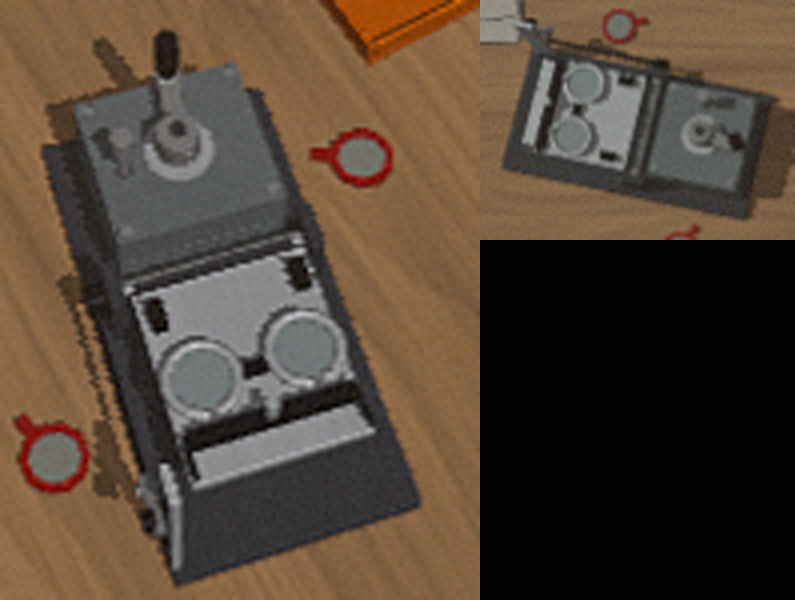

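Scene: white tray at scene (300,165) / top (376,211). The other three tray shapes, scene (258,118), (361,108) and (375,209), are orange, so the white one is meant. The crank hub is near scene (325,257), the pin head near (310,259) and the black handle near (322,239).

```bash
cat > h.py <<'E'
import numpy as np,cv2
from plant import monitor, grab_frame, camera_model, models, r
from scipy.spatial.transform import Rotation as R
def ray(c,uv):
    m=camera_model(c);n=cv2.undistortPoints(np.array([[uv]],float),np.array(m["K"]),np.array(m["distortion"]))[0,0]
    Rm=np.array(m["R"]);return -Rm.T@m["t"],Rm.T@np.array([n[0],n[1],1])
def atz(c,uv,z):
    o,d=ray(c,uv);return o+d*(z-o[2])/d[2]
def proj(c,X):
    m=camera_model(c);Rm=np.array(m["R"])
    return cv2.projectPoints(np.atleast_2d(X).astype(float),cv2.Rodrigues(Rm)[0],np.array(m["t"],float),np.array(m["K"]),np.array(m["distortion"]))[0][:,0]
def delta(p,Rt=None):
    "rows numbers for TCP target p (world), orientation Rt"
    o=monitor.get_obs();R0=R.from_rotvec(o["eef_rot"])
    d=R0.inv().apply(np.array(p)-o["ee_pos"])/.6
    w=(R0.inv()*Rt).as_rotvec()/np.radians(30) if Rt is not None else 0
    return np.round(d,4),np.round(w,3)
E
python3 - <<'E'
from h import *
for n,c,uv,z in [("hub","scene",(325,257.5),.095),("hub","top",(269.7,172.7),.095),("pin","scene",(310.3,258.6),.107),("pin","top",(277,163),.107),
 ("handle","scene",(321.5,234.5),.128),("handle","scene",(322,239),.116),("handle","top",(279.5,177.5),.12),
 ("baseA scene","scene",(280+180/4,225+583/4),.012),("baseB","scene",(280+420/4,225+503/4),.012),("baseC","scene",(280+45/4,225+145/4),.012),
 ("gbox","scene",(280+75/4,225+105/4),.07),("gbox","scene",(280+237/4,225+65/4),.07),("gbox","scene",(280+123/4,225+243/4),.07)]:
    print(n,c,np.round(atz(c,uv,z),4))
for c,b in(("scene",(271,138,329,191)),("top",(350,186,403,237))): print("tray",atz(c,((b[0]+b[2])/2,(b[1]+b[3])/2),.011))
print("lens",atz("scene",(280+362/4,225+157/4),0),atz("scene",(280+53/4,225+457/4),0))
print("spray top",atz("top",(322,117),.08))
R0=R.from_rotvec(monitor.get_obs()["eef_rot"]);print(R0.as_matrix().round(2))
E
```

```text
hub scene [0.588  0.1181 0.095 ]
hub top [0.5901 0.1081 0.095 ]
pin scene [0.6231 0.1093 0.107 ]
pin top [0.6197 0.0837 0.107 ]
handle scene [0.5734 0.0752 0.128 ]
handle scene [0.575  0.0803 0.116 ]
handle top [0.5692 0.0733 0.12  ]
baseA scene scene [0.7067 0.3284 0.012 ]
baseB scene [0.5647 0.3571 0.012 ]
baseC scene [0.6475 0.0436 0.012 ]
gbox scene [0.6297 0.058  0.07  ]
gbox scene [0.5271 0.0828 0.07  ]
gbox scene [0.648  0.1555 0.07  ]
tray [ 0.4754438  -0.23812209  0.011     ]
tray [ 0.47490787 -0.24899303  0.011     ]
lens [0.46905165 0.14726573 0.        ] [0.73488226 0.22529011 0.        ]
spray top [ 0.78621393 -0.06135526  0.08      ]
[[-0.    0.32 -0.95]
 [-0.   -0.95 -0.32]
 [-1.   -0.    0.  ]]
```

```bash
python3 - <<'E'
from h import *
print(delta([.40,-.25,.25]),delta([.623,.110,.20]))
E
```

```text
(array([-0.0523, -0.5179, -0.4995]), np.int64(0)) (array([ 0.031 , -0.9685, -1.0427]), np.int64(0))
```

```bash
python3 -m inch '[{"xyz":[-0.05,-0.93,-1],"rot":[1,0,0],"fingers":60},{"xyz":[-0.05,-0.93,-1],"rot":[1,0,0],"fingers":60},{"xyz":[-0.05,-0.93,-1],"rot":[1,0,0],"fingers":60},{"xyz":[-0.05,-0.93,-1],"rot":[1,0,0],"fingers":60},{"xyz":[-0.05,-0.93,-1],"rot":[1,0,0],"fingers":60},{"xyz":[-0.05,-0.93,-1],"rot":[1,0,0],"fingers":60},{"xyz":[-0.05,-0.93,-1],"rot":[1,0,0],"fingers":60},{"xyz":[-0.05,-0.93,-1],"rot":[1,0,0],"fingers":60},{"xyz":[-0.05,-0.93,-1],"rot":[1,0,0],"fingers":60},{"xyz":[-0.05,-0.93,-1],"rot":[1,0,0],"fingers":60}]'
python3 - <<'E'
from h import *
o=monitor.get_obs();Rm=R.from_rotvec(o["eef_rot"]).as_matrix();print(o["ee_pos"],Rm.round(3),o["joint_pos"],o["ft_force"])
print(delta([.623,.110,.20]))
for c in("scene","top"): cv2.imwrite(f"pics/{c}1.png",grab_frame(c)[:,:,::-1])
E
```

```text
t: 2.35
ee_pos: [0.5136, -0.0891, 0.242]
eef_rot: [-2.117, 0.212, 2.115]
ft_force: [0.2, -1.2, 0.2]
gripper_width: 0.602
[ 0.51364244 -0.08911919  0.24197259] [[ 0.001 -0.198 -0.98 ]
 [-0.    -0.98   0.198]
 [-1.     0.    -0.001]] [-2.20727587e-01 -2.27880995e-01  1.73391610e+00 -1.11567303e-06
  1.63464011e+00  1.54978083e+00] [ 0.17899928 -1.18318481  0.23006311]
(array([ 0.0701, -0.3614, -0.1127]), np.int64(0))
```

```bash
python3 - <<'E'
from h import *
for c in("scene","top"):
    for n in("pin_head","handle_grip"):
        for d in models.find_in(n,c)[:2]:
            b=np.array(d["bbox"]);u=(b[:2]+b[2:])/2;z=.102 if n[0]=="p" else .116
            print(n,c,b.round(1),round(d["confidence"],2),atz(c,u,z).round(4))
s=cv2.imread("pics/scene1.png")[225:305,280:360];t=cv2.imread("pics/top1.png")[140:220,235:315]
f=lambda i:cv2.resize(i,None,fx=5,fy=5,interpolation=cv2.INTER_CUBIC)
cv2.imwrite("pics/c.png",np.hstack([f(s),f(t)]))
E
```

```text
pin_head scene [306.9 257.8 312.8 268.5] 0.45 [0.6287 0.117  0.102 ]
pin_head scene [300.8 285.  369.6 345.4] 0.3 [0.6411 0.2589 0.102 ]
handle_grip scene [320.1 231.7 325.9 246.6] 0.54 [0.5731 0.0819 0.116 ]
```

View pics/c.png

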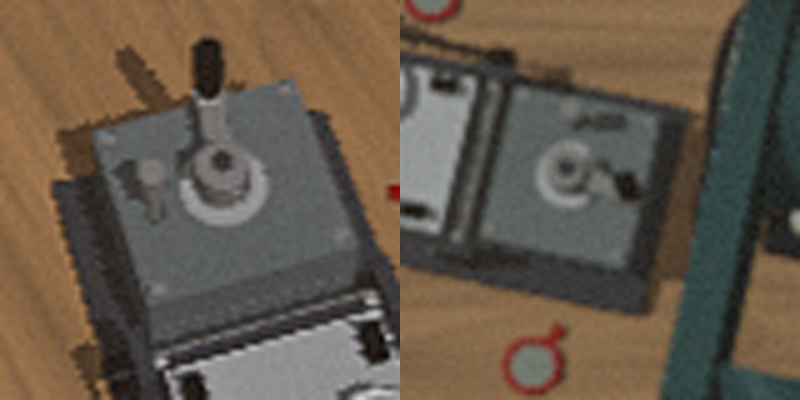

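```bash
python3 - <<'E'
from h import *
for n,a,b,z in[("hub",(324.2,258),(268.2,172.6),.095),("pin",(310.6,258.7),(269.4,162),.107),("handle",(321.6,235),(280.4,177),.125)]:
    print(n,atz("scene",a,z).round(4),atz("top",b,z).round(4))
E
```

```text
hub [0.5904 0.1183 0.095 ] [0.5904 0.113  0.095 ]
pin [0.6226 0.1099 0.107 ] [0.623  0.1085 0.107 ]
handle [0.573  0.0749 0.125 ] [0.5698 0.0699 0.125 ]
```

```bash
python3 -m inch '[{"xyz":[0.05,-0.3605,-0.1131],"rot":[0,0,0],"fingers":50},{"xyz":[0.05,-0.3605,-0.1131],"rot":[0,0,0],"fingers":50},{"xyz":[0.05,-0.3605,-0.1131],"rot":[0,0,0],"fingers":50},{"xyz":[0.05,-0.3605,-0.1131],"rot":[0,0,0],"fingers":50},{"xyz":[0.05,-0.3605,-0.1131],"rot":[0,0,0],"fingers":50},{"xyz":[0.12,-0.3605,-0.1131],"rot":[0,0,0],"fingers":50},{"xyz":[0.2,-0.3605,-0.1131],"rot":[0,0,0],"fingers":50},{"xyz":[0.26,-0.3605,-0.1131],"rot":[0,0,0],"fingers":50},{"xyz":[0.26,-0.3605,-0.1131],"rot":[0,0,0],"fingers":50}]' 20
python3 -m inch '[{"xyz":[0,0,0],"rot":[0,0,0],"fingers":0},{"xyz":[0,0,0],"rot":[0,0,0],"fingers":0},{"xyz":[0,0,0],"rot":[0,0,0],"fingers":0},{"xyz":[0,0,0],"rot":[0,0,0],"fingers":0},{"xyz":[0,0,0],"rot":[0,0,0],"fingers":0}]' 20
```

```text
t: 3.78
ee_pos: [0.6211, 0.1053, 0.0834]
eef_rot: [-2.111, 0.216, 2.12]
ft_force: [-0.4, -0.2, 1.1]
gripper_width: 0.504
t: 4.4
ee_pos: [0.6228, 0.1077, 0.0861]
eef_rot: [-2.117, 0.211, 2.115]
ft_force: [0.6, 2.2, 4.7]
gripper_width: 0.141
```

```bash
python3 -m inch '[{"xyz":[-0.02,0,0],"rot":[0,0,0],"fingers":0},{"xyz":[-0.05,0,0],"rot":[0,0,0],"fingers":0},{"xyz":[-0.1,0,0],"rot":[0,0,0],"fingers":0},{"xyz":[-0.16,0,0],"rot":[0,0,0],"fingers":0},{"xyz":[-0.2,0,0],"rot":[0,0,0],"fingers":0},{"xyz":[-0.2,0,0],"rot":[0,0,0],"fingers":0}]'
python3 - <<'E'
from h import *
print(delta([.475,-.243,.20]),delta([.475,-.243,.05]),monitor.get_obs()["joint_pos"])
cv2.imwrite("pics/d.png",cv2.resize(grab_frame("scene")[130:330,230:430,::-1],None,fx=2.5,fy=2.5))
E
```

```text
t: 5.15
ee_pos: [0.6232, 0.1073, 0.2087]
eef_rot: [-2.12, 0.211, 2.112]
ft_force: [-0.7, 0.1, -0.8]
gripper_width: 0.142
(array([0.0133, 0.6213, 0.1261]), np.int64(0)) (array([0.2633, 0.6216, 0.1271]), np.int64(0)) [ 1.30338900e-01  2.38219184e-02  1.55463952e+00 -2.32941031e-04
  1.55909609e+00  1.90103451e+00]
```

View pics/d.png

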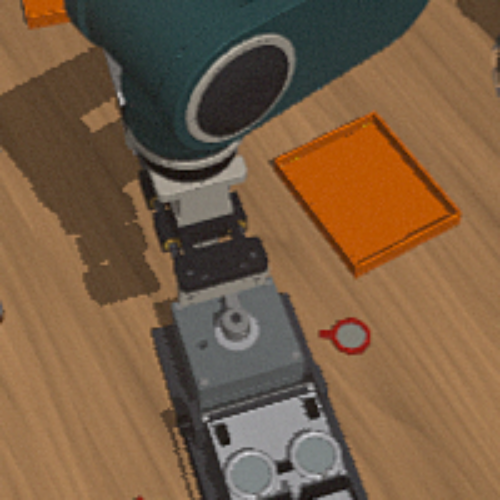

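```bash
python3 -m inch '[{"xyz":[0,0.62,0.126],"rot":[0,0,0],"fingers":0},{"xyz":[0,0.62,0.126],"rot":[0,0,0],"fingers":0},{"xyz":[0,0.62,0.126],"rot":[0,0,0],"fingers":0},{"xyz":[0,0.62,0.126],"rot":[0,0,0],"fingers":0},{"xyz":[0,0.62,0.126],"rot":[0,0,0],"fingers":0},{"xyz":[0,0.62,0.126],"rot":[0,0,0],"fingers":0},{"xyz":[0.08,0.62,0.126],"rot":[0,0,0],"fingers":0},{"xyz":[0.16,0.62,0.126],"rot":[0,0,0],"fingers":0},{"xyz":[0.26,0.62,0.126],"rot":[0,0,0],"fingers":0},{"xyz":[0.26,0.62,0.126],"rot":[0,0,0],"fingers":0}]'
python3 -m inch '[{"xyz":[0,0,0],"rot":[0,0,0],"fingers":0},{"xyz":[0,0,0],"rot":[0,0,0],"fingers":40},{"xyz":[0,0,0],"rot":[0,0,0],"fingers":40},{"xyz":[0,0,0],"rot":[0,0,0],"fingers":40},{"xyz":[-0.1,0,0],"rot":[0,0,0],"fingers":40},{"xyz":[-0.2,0,0],"rot":[0,0,0],"fingers":40},{"xyz":[-0.3,0,0],"rot":[0,0,0],"fingers":40},{"xyz":[-0.3,0,0],"rot":[0,0,0],"fingers":40}]'
python3 - <<'E'
from h import *
s=grab_frame("scene")[120:210,250:350,::-1]
t=grab_frame("top")[:,:,::-1]
cv2.imwrite("pics/scene2.png",s)
f=lambda i,k:cv2.resize(i,None,fx=k,fy=k,interpolation=cv2.INTER_CUBIC)
cv2.imwrite("pics/e.png",np.hstack([f(s,4),f(t[150:240,200:300],4)]))
o=monitor.get_obs()
R0=R.from_rotvec(o["eef_rot"]);print(o["ee_pos"],R0.as_matrix().round(3),o["joint_pos"].round(2) if hasattr(o["joint_pos"],"round") else o["joint_pos"])
E
```

```text
t: 6.45
ee_pos: [0.4718, -0.2408, 0.045]
eef_rot: [-2.106, 0.208, 2.123]
ft_force: [0.0, 0.0, 0.4]
gripper_width: 0.146
t: 7.45
ee_pos: [0.4757, -0.2429, 0.235]
eef_rot: [-2.125, 0.215, 2.11]
ft_force: [-0.3, 0.5, -0.5]
gripper_width: 0.4
[ 0.47457784 -0.24223647  0.22970309] [[ 0.001 -0.198 -0.98 ]
 [-0.    -0.98   0.198]
 [-1.     0.    -0.001]] [-0.52 -0.2   1.73  0.    1.61  1.25]
```

View pics/e.png

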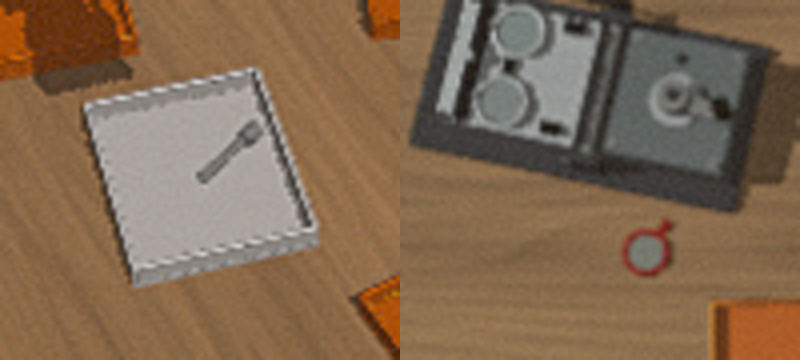

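The pin lies in the white tray with its head at crop (245,135), and the fingers are clear. Next: move over the handle and turn the jaws tangential.

```bash
python3 -m inch '[{"xyz":[0.04,-0.55,-0.056],"rot":[-1,0,0],"fingers":45},{"xyz":[0.04,-0.55,-0.056],"rot":[-1,0,0],"fingers":45},{"xyz":[0.04,-0.55,-0.056],"rot":[-1,0,0],"fingers":45},{"xyz":[0.04,-0.55,-0.056],"rot":[-1,0,0],"fingers":45},{"xyz":[0.04,-0.55,-0.056],"rot":[-1,0,0],"fingers":45},{"xyz":[0.04,-0.55,-0.056],"rot":[-1,0,0],"fingers":45},{"xyz":[0.04,-0.55,-0.056],"rot":[-1,0,0],"fingers":45}]'
python3 -m inch '[{"xyz":[0,0,0],"rot":[-1,0,0],"fingers":45},{"xyz":[0,0,0],"rot":[-1,0,0],"fingers":45},{"xyz":[0,0,0],"rot":[-1,0,0],"fingers":45}]'
python3 -m inch '[{"xyz":[0,0,0],"rot":[-1,0,0],"fingers":45},{"xyz":[0,0,0],"rot":[-1,0,0],"fingers":45},{"xyz":[0,0,0],"rot":[-1,0,0],"fingers":45},{"xyz":[0,0,0],"rot":[-1,0,0],"fingers":45}]' 5
python3 - <<'E'
from h import *
P=[]
for i in range(6):
    grab_frame("scene");o=monitor.get_obs();P.append(np.r_[o["ee_pos"],o["ft_force"]])
print(np.round(P,4),np.mean(P,0).round(4),R.from_rotvec(o["eef_rot"]).as_matrix().round(3),o["joint_pos"])
print(delta([.573,.0747,.2]))
E
```

```text
t: 8.43
ee_pos: [0.5726, 0.0753, 0.2038]
eef_rot: [2.043, 0.336, -2.048]
ft_force: [-0.1, -0.2, 0.0]
gripper_width: 0.451
t: 8.8
ee_pos: [0.5726, 0.0728, 0.2051]
eef_rot: [1.716, 0.778, -1.717]
ft_force: [-0.3, -0.6, -0.4]
gripper_width: 0.451
t: 9.3
ee_pos: [0.5727, 0.073, 0.2052]
eef_rot: [1.356, 1.107, -1.357]
ft_force: [0.4, -0.6, 0.1]
gripper_width: 0.45
[[ 0.5727  0.0733  0.2052 -0.2792  0.0848  0.1636]
 [ 0.5728  0.0736  0.2053  0.7443 -0.5135  0.2873]
 [ 0.5728  0.0738  0.2054 -0.6406 -0.8173  0.7415]
 [ 0.5729  0.074   0.2054 -0.9006 -0.006  -0.2486]
 [ 0.5729  0.0741  0.2054  0.8487  0.9694  0.4165]
 [ 0.5729  0.0743  0.2055 -1.3213 -0.4982 -0.877 ]] [ 0.5728  0.0738  0.2054 -0.2581 -0.1301  0.0806] [[-0.    0.98 -0.2 ]
 [-0.   -0.2  -0.98]
 [-1.   -0.    0.  ]] [ 8.48217215e-02 -9.21596287e-02  1.67280675e+00 -3.27364770e-05
  1.56105125e+00  2.86371701e-01]
(array([ 0.0091,  0.    , -0.0007]), np.int64(0))
```

```bash
python3 -m inch '[{"xyz":[0.09,0,0],"rot":[0,0,0],"fingers":45},{"xyz":[0.174,0,0],"rot":[0,0,0],"fingers":45},{"xyz":[0.174,0,0],"rot":[0,0,0],"fingers":45},{"xyz":[0.174,0,0],"rot":[0,0,0],"fingers":45},{"xyz":[0.174,0,0],"rot":[0,0,0],"fingers":0},{"xyz":[0.174,0,0],"rot":[0,0,0],"fingers":0},{"xyz":[0.174,0,0],"rot":[0,0,0],"fingers":0},{"xyz":[0.174,0,0],"rot":[0,0,0],"fingers":0},{"xyz":[0.174,0,0],"rot":[0,0,0],"fingers":0}]' 5
python3 - <<'E'
from h import *
P=[]
for i in range(4):
    t=grab_frame("top" if i<2 else "scene");o=monitor.get_obs();P.append(np.r_[o["ee_pos"],o["ft_force"]])
print(np.round(P,4),o["gripper_width"])
cv2.imwrite("pics/f.png",cv2.resize(t[200:320,260:380,::-1],None,fx=4,fy=4,interpolation=cv2.INTER_CUBIC))
E
```

```text
t: 10.72
ee_pos: [0.5732, 0.0745, 0.1016]
eef_rot: [1.355, 1.108, -1.354]
ft_force: [-1.7, -1.4, 6.3]
gripper_width: 0.156
[[ 0.5732  0.0745  0.1016 -1.9201 -0.6013  5.3216]
 [ 0.5732  0.0745  0.1016 -1.768  -0.1546  5.8213]
 [ 0.5731  0.0745  0.1016 -1.5242 -0.4255  5.1521]
 [ 0.5731  0.0745  0.1016 -0.9864  0.395   6.1014]] 0.1618217030239374
```

View pics/f.png

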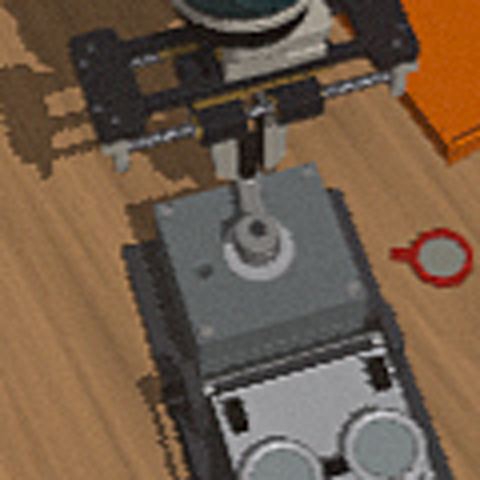

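```bash
cat >> h.py <<'E'
def tab(th0,steps,yaw=0,r=.045):
    "rig angles, degrees; yaw: how far the tool is turned (deg, about tool x) from tool y=rig x; prints y,z shares"
    a=np.radians
    for s in steps:
        d=np.array([np.cos(a(s))-np.cos(a(th0)),-(np.sin(a(s))-np.sin(a(th0)))])*r/.6
        c,q=np.cos(a(yaw)),np.sin(a(yaw)); print(s,[0,round(c*d[0]+q*d[1],4),round(-q*d[0]+c*d[1],4)])
def look(n=4):
    P=[]
    for i in range(n):
        grab_frame("scene");o=monitor.get_obs();P.append(np.r_[o["ee_pos"],o["ft_force"]])
    m=np.mean(P,0);e=np.array([.5885,.117]);d=m[:2]-e
    print(o["t"],m.round(4),"w",round(o["gripper_width"],3),"rad %.1f ang %.1f"%(1e3*np.hypot(*d),np.degrees(np.arctan2(d[1],d[0]))+11.5))
    u=d/np.hypot(*d);f=m[3:5];print("radial f on tool %.1f tangential(cw+) %.1f"%(f@u,f@[u[1],-u[0]]))
E
python3 -c "
from h import *
tab(-98.6,range(-105,-186,-10))"
```

```text
-105 [0, np.float64(-0.0082), np.float64(-0.0017)]
-115 [0, np.float64(-0.0205), np.float64(-0.0062)]
-125 [0, np.float64(-0.0318), np.float64(-0.0127)]
-135 [0, np.float64(-0.0418), np.float64(-0.0211)]
-145 [0, np.float64(-0.0502), np.float64(-0.0311)]
-155 [0, np.float64(-0.0568), np.float64(-0.0425)]
-165 [0, np.float64(-0.0612), np.float64(-0.0547)]
-175 [0, np.float64(-0.0635), np.float64(-0.0676)]
-185 [0, np.float64(-0.0635), np.float64(-0.0807)]
```

```bash
python3 -m inch '[{"xyz":[-0.002,-0.008,-0.0017],"rot":[0,0,0],"fingers":0},{"xyz":[-0.002,-0.0205,-0.0062],"rot":[0,0,0],"fingers":0},{"xyz":[-0.002,-0.0318,-0.0127],"rot":[0,0,0],"fingers":0},{"xyz":[-0.002,-0.0418,-0.0211],"rot":[0,0,0],"fingers":0}]' 5
python3 -c "
from h import *
look(2)"
python3 -m inch '[{"xyz":[0,-0.0084,-0.01],"rot":[0,0,0],"fingers":0},{"xyz":[0,-0.015,-0.0214],"rot":[0,0,0],"fingers":0},{"xyz":[0,-0.0194,-0.0336],"rot":[0,0,0],"fingers":0},{"xyz":[0,-0.0217,-0.0465],"rot":[0,0,0],"fingers":0}]'
python3 -c "
from h import *
look(4)"
```

```text
t: 11.42
ee_pos: [0.5504, 0.0924, 0.102]
eef_rot: [1.355, 1.108, -1.355]
ft_force: [6.5, 1.1, -7.4]
gripper_width: 0.159
11.525 [ 0.5502  0.0928  0.1021  2.5185  2.5687 -6.8569] w 0.156 rad 45.3 ang -136.2
radial f on tool -3.5 tangential(cw+) 0.8
t: 12.02
ee_pos: [0.5438, 0.1222, 0.1023]
eef_rot: [1.355, 1.107, -1.355]
ft_force: [7.7, -2.6, -7.6]
gripper_width: 0.162
12.225 [ 0.5439  0.1226  0.1024  6.9914  0.2115 -7.3027] w 0.156 rad 44.9 ang 184.4
radial f on tool -6.9 tangential(cw+) 1.1
```

```bash
python3 -c "
from h import *
tab(-175,range(-185,-276,-10));print();tab(-275,range(-290,-426,-15));print();tab(-425,range(-440,-576,-15))"
```

```text
-185 [0, np.float64(0.0), np.float64(-0.0131)]
-195 [0, np.float64(0.0023), np.float64(-0.0259)]
-205 [0, np.float64(0.0067), np.float64(-0.0382)]
-215 [0, np.float64(0.0133), np.float64(-0.0496)]
-225 [0, np.float64(0.0217), np.float64(-0.0596)]
-235 [0, np.float64(0.0317), np.float64(-0.068)]
-245 [0, np.float64(0.043), np.float64(-0.0745)]
-255 [0, np.float64(0.0553), np.float64(-0.079)]
-265 [0, np.float64(0.0682), np.float64(-0.0813)]
-275 [0, np.float64(0.0813), np.float64(-0.0813)]

-290 [0, np.float64(0.0191), np.float64(0.0042)]
-305 [0, np.float64(0.0365), np.float64(0.0133)]
-320 [0, np.float64(0.0509), np.float64(0.0265)]
-335 [0, np.float64(0.0614), np.float64(0.043)]
-350 [0, np.float64(0.0673), np.float64(0.0617)]
-365 [0, np.float64(0.0682), np.float64(0.0813)]
-380 [0, np.float64(0.0639), np.float64(0.1004)]
-395 [0, np.float64(0.0549), np.float64(0.1177)]
-410 [0, np.float64(0.0417), np.float64(0.1322)]
-425 [0, np.float64(0.0252), np.float64(0.1427)]

-440 [0, np.float64(-0.0187), np.float64(0.0059)]
-455 [0, np.float64(-0.0382), np.float64(0.0067)]
-470 [0, np.float64(-0.0573), np.float64(0.0025)]
-485 [0, np.float64(-0.0747), np.float64(-0.0065)]
-500 [0, np.float64(-0.0891), np.float64(-0.0198)]
-515 [0, np.float64(-0.0997), np.float64(-0.0363)]
-530 [0, np.float64(-0.1056), np.float64(-0.0549)]
-545 [0, np.float64(-0.1064), np.float64(-0.0745)]
-560 [0, np.float64(-0.1022), np.float64(-0.0936)]
-575 [0, np.float64(-0.0931), np.float64(-0.111)]
```

Adding +0.0011 to y and x; split into two calls so the force can be read.

```bash
python3 -m inch '[{"xyz":[0.0011,0.0011,-0.0131],"rot":[0,0,0],"fingers":0},{"xyz":[0.0011,0.0034,-0.0259],"rot":[0,0,0],"fingers":0},{"xyz":[0.0011,0.0078,-0.0382],"rot":[0,0,0],"fingers":0},{"xyz":[0.0011,0.0144,-0.0496],"rot":[0,0,0],"fingers":0},{"xyz":[0.0011,0.0228,-0.0596],"rot":[0,0,0],"fingers":0}]'
python3 -c "
from h import *
look(2)"
python3 -m inch '[{"xyz":[0,0.01,-0.0084],"rot":[0,0,0],"fingers":0},{"xyz":[0,0.0213,-0.0149],"rot":[0,0,0],"fingers":0},{"xyz":[0,0.0336,-0.0194],"rot":[0,0,0],"fingers":0},{"xyz":[0,0.0465,-0.0217],"rot":[0,0,0],"fingers":0},{"xyz":[0,0.0596,-0.0217],"rot":[0,0,0],"fingers":0}]'
python3 -c "
from h import *
look(3)"
```

```text
t: 12.85
ee_pos: [0.5649, 0.1547, 0.1021]
eef_rot: [1.355, 1.107, -1.354]
ft_force: [0.6, -3.9, 5.6]
gripper_width: 0.16
12.95 [ 0.5654  0.1549  0.1022  1.634  -0.2853  4.934 ] w 0.159 rad 44.4 ang 132.9
radial f on tool -1.1 tangential(cw+) 1.2
t: 13.58
ee_pos: [0.6024, 0.1598, 0.1019]
eef_rot: [1.354, 1.107, -1.355]
ft_force: [-3.2, -5.4, 5.2]
gripper_width: 0.161
13.725 [ 0.6029  0.1596  0.1019  0.4748 -3.8326  5.3083] w 0.157 rad 45.0 ang 82.9
radial f on tool -3.5 tangential(cw+) 1.7
```

```bash
python3 -m inch '[{"xyz":[-0.0005,0.0191,0.0046],"rot":[0,0,0],"fingers":0},{"xyz":[-0.0005,0.0365,0.0137],"rot":[0,0,0],"fingers":0},{"xyz":[-0.0005,0.0509,0.027],"rot":[0,0,0],"fingers":0},{"xyz":[-0.0005,0.0614,0.0434],"rot":[0,0,0],"fingers":0},{"xyz":[-0.0005,0.0673,0.0621],"rot":[0,0,0],"fingers":0},{"xyz":[-0.0005,0.0682,0.0817],"rot":[0,0,0],"fingers":0}]'
python3 -c "
from h import *
look(2)"
```

```text
t: 14.48
ee_pos: [0.6321, 0.1033, 0.1018]
eef_rot: [1.355, 1.109, -1.356]
ft_force: [-8.0, 4.6, 4.5]
gripper_width: 0.157
14.575 [ 0.6319  0.1024  0.1018 -5.9211  0.7568  5.1671] w 0.159 rad 45.8 ang -7.1
radial f on tool -5.9 tangential(cw+) 1.2
```

```bash
python3 -c "
from h import *
r=.0447
tab(-365,range(-380,-516,-15),r=r);print();tab(-515,range(-530,-666,-15),r=r);print();tab(-665,range(-680,-816,-15),r=r)"
```

```text
-380 [0, np.float64(-0.0042), np.float64(0.019)]
-395 [0, np.float64(-0.0132), np.float64(0.0362)]
-410 [0, np.float64(-0.0263), np.float64(0.0506)]
-425 [0, np.float64(-0.0427), np.float64(0.061)]
-440 [0, np.float64(-0.0613), np.float64(0.0669)]
-455 [0, np.float64(-0.0807), np.float64(0.0677)]
-470 [0, np.float64(-0.0997), np.float64(0.0635)]
-485 [0, np.float64(-0.1169), np.float64(0.0545)]
-500 [0, np.float64(-0.1313), np.float64(0.0414)]
-515 [0, np.float64(-0.1417), np.float64(0.025)]

-530 [0, np.float64(-0.0058), np.float64(-0.0185)]
-545 [0, np.float64(-0.0067), np.float64(-0.038)]
-560 [0, np.float64(-0.0025), np.float64(-0.057)]
-575 [0, np.float64(0.0065), np.float64(-0.0742)]
-590 [0, np.float64(0.0196), np.float64(-0.0886)]
-605 [0, np.float64(0.036), np.float64(-0.099)]
-620 [0, np.float64(0.0546), np.float64(-0.1049)]
-635 [0, np.float64(0.074), np.float64(-0.1057)]
-650 [0, np.float64(0.093), np.float64(-0.1015)]
-665 [0, np.float64(0.1103), np.float64(-0.0925)]

-680 [0, np.float64(0.0143), np.float64(0.0131)]
-695 [0, np.float64(0.0248), np.float64(0.0295)]
-710 [0, np.float64(0.0306), np.float64(0.0481)]
-725 [0, np.float64(0.0315), np.float64(0.0675)]
-740 [0, np.float64(0.0273), np.float64(0.0865)]
-755 [0, np.float64(0.0183), np.float64(0.1038)]
-770 [0, np.float64(0.0052), np.float64(0.1181)]
-785 [0, np.float64(-0.0112), np.float64(0.1285)]
-800 [0, np.float64(-0.0298), np.float64(0.1344)]
-815 [0, np.float64(-0.0492), np.float64(0.1352)]
```

Offsets for this call: y −0.001 and x −0.0005.

```bash
python3 -m inch '[{"xyz":[-0.0005,-0.0052,0.019],"rot":[0,0,0],"fingers":0},{"xyz":[-0.0005,-0.0142,0.0362],"rot":[0,0,0],"fingers":0},{"xyz":[-0.0005,-0.0273,0.0506],"rot":[0,0,0],"fingers":0},{"xyz":[-0.0005,-0.0437,0.061],"rot":[0,0,0],"fingers":0},{"xyz":[-0.0005,-0.0623,0.0669],"rot":[0,0,0],"fingers":0},{"xyz":[-0.0005,-0.0817,0.0677],"rot":[0,0,0],"fingers":0}]'
python3 -c "
from h import *
look(2)"
python3 -m inch '[{"xyz":[0,-0.019,-0.0042],"rot":[0,0,0],"fingers":0},{"xyz":[0,-0.0362,-0.0132],"rot":[0,0,0],"fingers":0},{"xyz":[0,-0.0506,-0.0263],"rot":[0,0,0],"fingers":0},{"xyz":[0,-0.061,-0.0427],"rot":[0,0,0],"fingers":0},{"xyz":[0,-0.0668,-0.0612],"rot":[0,0,0],"fingers":0},{"xyz":[0,-0.0677,-0.0807],"rot":[0,0,0],"fingers":0}]'
python3 -c "
from h import *
look(2)"
```

```text
t: 15.32
ee_pos: [0.5753, 0.0727, 0.102]
eef_rot: [1.354, 1.107, -1.356]
ft_force: [0.8, -1.0, -0.2]
gripper_width: 0.159
15.425 [ 0.5746  0.0732  0.102  -2.8063 -5.017  -0.5681] w 0.161 rad 45.9 ang -96.1
radial f on tool 5.6 tangential(cw+) 1.2
t: 16.18
ee_pos: [0.5457, 0.1302, 0.1022]
eef_rot: [1.355, 1.109, -1.355]
ft_force: [1.7, -2.2, -5.2]
gripper_width: 0.158
16.275 [ 0.5461  0.1308  0.1021 -2.4449  2.4783 -1.7381] w 0.157 rad 44.6 ang 173.4
radial f on tool 3.1 tangential(cw+) 1.6
```

```bash
python3 -c "
from h import *
r=.0447
tab(-545,range(-560,-696,-15),r=r);print();tab(-695,range(-710,-846,-15),-30,r=r);print();tab(-845,range(-860,-966,-15),-60,r=r)"
```

```text
-560 [0, np.float64(0.0042), np.float64(-0.019)]
-575 [0, np.float64(0.0132), np.float64(-0.0362)]
-590 [0, np.float64(0.0263), np.float64(-0.0506)]
-605 [0, np.float64(0.0427), np.float64(-0.061)]
-620 [0, np.float64(0.0613), np.float64(-0.0669)]
-635 [0, np.float64(0.0807), np.float64(-0.0677)]
-650 [0, np.float64(0.0997), np.float64(-0.0635)]
-665 [0, np.float64(0.1169), np.float64(-0.0545)]
-680 [0, np.float64(0.1313), np.float64(-0.0414)]
-695 [0, np.float64(0.1417), np.float64(-0.025)]

-710 [0, np.float64(-0.0042), np.float64(0.019)]
-725 [0, np.float64(-0.0132), np.float64(0.0362)]
-740 [0, np.float64(-0.0263), np.float64(0.0506)]
-755 [0, np.float64(-0.0427), np.float64(0.061)]
-770 [0, np.float64(-0.0613), np.float64(0.0669)]
-785 [0, np.float64(-0.0807), np.float64(0.0677)]
-800 [0, np.float64(-0.0997), np.float64(0.0635)]
-815 [0, np.float64(-0.1169), np.float64(0.0545)]
-830 [0, np.float64(-0.1313), np.float64(0.0414)]
-845 [0, np.float64(-0.1417), np.float64(0.025)]

-860 [0, np.float64(0.0042), np.float64(-0.019)]
-875 [0, np.float64(0.0132), np.float64(-0.0362)]
-890 [0, np.float64(0.0263), np.float64(-0.0506)]
-905 [0, np.float64(0.0427), np.float64(-0.061)]
-920 [0, np.float64(0.0613), np.float64(-0.0669)]
-935 [0, np.float64(0.0807), np.float64(-0.0677)]
-950 [0, np.float64(0.0997), np.float64(-0.0635)]
-965 [0, np.float64(0.1169), np.float64(-0.0545)]
```

```bash
python3 -m inch '[{"xyz":[0,0.0042,-0.019],"rot":[-0.1,0,0],"fingers":0},{"xyz":[0,0.0132,-0.0362],"rot":[-0.2,0,0],"fingers":0},{"xyz":[0,0.0263,-0.0506],"rot":[-0.3,0,0],"fingers":0},{"xyz":[0,0.0427,-0.061],"rot":[-0.4,0,0],"fingers":0},{"xyz":[0,0.0613,-0.0669],"rot":[-0.5,0,0],"fingers":0},{"xyz":[0,0.0807,-0.0677],"rot":[-0.6,0,0],"fingers":0},{"xyz":[0,0.0997,-0.0635],"rot":[-0.7,0,0],"fingers":0},{"xyz":[0,0.1169,-0.0545],"rot":[-0.8,0,0],"fingers":0},{"xyz":[0,0.1313,-0.0414],"rot":[-0.9,0,0],"fingers":0},{"xyz":[0,0.1417,-0.025],"rot":[-1,0,0],"fingers":0}]'
python3 -c "
from h import *
look(2)"
```

```text
t: 17.52
ee_pos: [0.6326, 0.1268, 0.1021]
eef_rot: [0.966, 1.346, -0.966]
ft_force: [-5.4, -0.2, -0.2]
gripper_width: 0.161
17.625 [ 0.6327  0.1259  0.1021 -1.3777 -1.0649 -0.1947] w 0.159 rad 45.1 ang 22.9
radial f on tool -1.6 tangential(cw+) 0.8
```

```bash
python3 -m inch '[{"xyz":[0,-0.0042,0.019],"rot":[-0.1,0,0],"fingers":0},{"xyz":[0,-0.0132,0.0362],"rot":[-0.2,0,0],"fingers":0},{"xyz":[0,-0.0263,0.0506],"rot":[-0.3,0,0],"fingers":0},{"xyz":[0,-0.0427,0.061],"rot":[-0.4,0,0],"fingers":0},{"xyz":[0,-0.0613,0.0669],"rot":[-0.5,0,0],"fingers":0},{"xyz":[0,-0.0807,0.0677],"rot":[-0.6,0,0],"fingers":0},{"xyz":[0,-0.0997,0.0635],"rot":[-0.7,0,0],"fingers":0},{"xyz":[0,-0.1169,0.0545],"rot":[-0.8,0,0],"fingers":0},{"xyz":[0,-0.1313,0.0414],"rot":[-0.9,0,0],"fingers":0},{"xyz":[0,-0.1417,0.025],"rot":[-1,0,0],"fingers":0}]'
python3 -c "
from h import *
look(2)"
```

```text
t: 18.88
ee_pos: [0.556, 0.0854, 0.1023]
eef_rot: [0.565, 1.495, -0.567]
ft_force: [-0.1, -3.1, -1.6]
gripper_width: 0.162
18.975 [ 0.5555  0.0862  0.1023 -5.5495 -3.7266 -0.4459] w 0.161 rad 45.2 ang -125.5
radial f on tool 6.6 tangential(cw+) 1.1
```

```bash
python3 -m inch '[{"xyz":[0,0.0042,-0.019],"rot":[-0.1,0,0],"fingers":0},{"xyz":[0,0.0132,-0.0362],"rot":[-0.2,0,0],"fingers":0},{"xyz":[0,0.0263,-0.0506],"rot":[-0.35,0,0],"fingers":0},{"xyz":[0,0.0427,-0.061],"rot":[-0.5,0,0],"fingers":0},{"xyz":[0,0.0613,-0.0669],"rot":[-0.65,0,0],"fingers":0},{"xyz":[0,0.0807,-0.0677],"rot":[-0.8,0,0],"fingers":0},{"xyz":[0,0.0997,-0.0635],"rot":[-0.9,0,0],"fingers":0},{"xyz":[0,0.1169,-0.0545],"rot":[-1,0,0],"fingers":0}]'
python3 -c "
from h import *
look(3)
tab(-965,range(-970,-996,-5),-90,r=.0447)
print();tab(-995,range(-1000,-1026,-5),-90,r=.0447)
print();tab(-990,range(-995,-1021,-5),-90,r=.0447)"
```

```text
t: 19.98
ee_pos: [0.5788, 0.1604, 0.1022]
eef_rot: [0.157, 1.565, -0.157]
ft_force: [0.5, -5.3, -1.6]
gripper_width: 0.155
20.125 [ 0.5793  0.1603  0.1022  1.054   0.1908 -0.8264] w 0.164 rad 44.3 ang 113.5
radial f on tool -0.0 tangential(cw+) 1.1
-970 [0, np.float64(0.0025), np.float64(0.006)]
-975 [0, np.float64(0.0044), np.float64(0.0122)]
-980 [0, np.float64(0.0058), np.float64(0.0185)]
-985 [0, np.float64(0.0067), np.float64(0.025)]
-990 [0, np.float64(0.007), np.float64(0.0315)]
-995 [0, np.float64(0.0067), np.float64(0.038)]

-1000 [0, np.float64(-0.0008), np.float64(0.0064)]
-1005 [0, np.float64(-0.0023), np.float64(0.0128)]
-1010 [0, np.float64(-0.0042), np.float64(0.019)]
-1015 [0, np.float64(-0.0067), np.float64(0.025)]
-1020 [0, np.float64(-0.0097), np.float64(0.0308)]
-1025 [0, np.float64(-0.0132), np.float64(0.0362)]

-995 [0, np.float64(-0.0003), np.float64(0.0065)]
-1000 [0, np.float64(-0.0011), np.float64(0.0129)]
-1005 [0, np.float64(-0.0025), np.float64(0.0193)]
-1010 [0, np.float64(-0.0045), np.float64(0.0255)]
-1015 [0, np.float64(-0.007), np.float64(0.0315)]
-1020 [0, np.float64(-0.01), np.float64(0.0372)]
```

```bash
python3 -m inch '[{"xyz":[0,0.0044,0.0122],"rot":[0,0,0],"fingers":0},{"xyz":[0,0.0067,0.025],"rot":[0,0,0],"fingers":0},{"xyz":[0,0.007,0.0315],"rot":[0,0,0],"fingers":0}]'
python3 -c "
from h import *
look(3)"
python3 -m inch '[{"xyz":[0,-0.0003,0.0065],"rot":[0.1667,0,0],"fingers":0},{"xyz":[0,-0.0011,0.0129],"rot":[0.333,0,0],"fingers":0},{"xyz":[0,-0.0025,0.0193],"rot":[0.5,0,0],"fingers":0},{"xyz":[0,-0.0045,0.0255],"rot":[0.6667,0,0],"fingers":0},{"xyz":[0,-0.007,0.0315],"rot":[0.8333,0,0],"fingers":0},{"xyz":[0,-0.01,0.0372],"rot":[1,0,0],"fingers":0}]'
python3 -c "
from h import *
look(3)"
```

```text
t: 20.5
ee_pos: [0.5981, 0.1603, 0.1023]
eef_rot: [0.158, 1.565, -0.157]
ft_force: [-1.2, 2.1, -1.2]
gripper_width: 0.162
20.65 [ 0.5982  0.1603  0.1023  1.6211  2.6646 -1.552 ] w 0.158 rad 44.3 ang 88.9
radial f on tool 3.0 tangential(cw+) 1.0
t: 21.4
ee_pos: [0.6183, 0.1501, 0.1023]
eef_rot: [0.568, 1.495, -0.568]
ft_force: [-0.2, 3.3, -2.3]
gripper_width: 0.158
21.55 [ 0.6186  0.1498  0.1023  3.5454  2.2368 -2.3245] w 0.159 rad 44.5 ang 59.0
radial f on tool 4.0 tangential(cw+) 1.1
```

```bash
python3 -m inch '[{"xyz":[0,-0.0003,0.0065],"rot":[0.1667,0,0],"fingers":0},{"xyz":[0,-0.0011,0.0129],"rot":[0.333,0,0],"fingers":0},{"xyz":[0,-0.0025,0.0193],"rot":[0.5,0,0],"fingers":0},{"xyz":[0,-0.0045,0.0255],"rot":[0.6667,0,0],"fingers":0},{"xyz":[0,-0.007,0.0315],"rot":[0.8333,0,0],"fingers":0},{"xyz":[0,-0.01,0.0372],"rot":[1,0,0],"fingers":0}]'
python3 -c "
from h import *
look(3)"
```

```text
t: 22.3
ee_pos: [0.6312, 0.1307, 0.1023]
eef_rot: [0.968, 1.345, -0.967]
ft_force: [2.8, 2.4, -2.1]
gripper_width: 0.156
22.45 [ 0.6313  0.1304  0.1023  4.0637  0.8601 -2.6144] w 0.159 rad 44.8 ang 28.9
radial f on tool 4.1 tangential(cw+) 0.4
```

```bash
python3 -m inch '[{"xyz":[0,-0.0003,0.0065],"rot":[0.1667,0,0],"fingers":0},{"xyz":[0,-0.0011,0.0129],"rot":[0.333,0,0],"fingers":0},{"xyz":[0,-0.0025,0.0193],"rot":[0.5,0,0],"fingers":0},{"xyz":[0,-0.0045,0.0255],"rot":[0.6667,0,0],"fingers":0},{"xyz":[0,-0.007,0.0315],"rot":[0.8333,0,0],"fingers":0},{"xyz":[0,-0.01,0.0372],"rot":[1,0,0],"fingers":0}]'
python3 -c "
from h import *
look(3)"
```

```text
t: 23.2
ee_pos: [0.6326, 0.1075, 0.1024]
eef_rot: [1.355, 1.108, -1.354]
ft_force: [5.0, 1.1, -3.4]
gripper_width: 0.158
23.35 [ 0.6326  0.1072  0.1024  4.3183 -1.6509 -1.9387] w 0.163 rad 45.1 ang -1.0
radial f on tool 4.6 tangential(cw+) 0.7
```

```bash
python3 -m inch '[{"xyz":[0,-0.0003,0.0065],"rot":[0.1667,0,0],"fingers":0},{"xyz":[0,-0.0011,0.0129],"rot":[0.333,0,0],"fingers":0},{"xyz":[0,-0.0025,0.0193],"rot":[0.5,0,0],"fingers":0},{"xyz":[0,-0.0045,0.0255],"rot":[0.6667,0,0],"fingers":0},{"xyz":[0,-0.007,0.0315],"rot":[0.8333,0,0],"fingers":0},{"xyz":[0,-0.01,0.0372],"rot":[1,0,0],"fingers":0}]'
python3 -c "
from h import *
look(3)"
```

```text
t: 24.1
ee_pos: [0.6223, 0.0867, 0.1023]
eef_rot: [1.718, 0.775, -1.718]
ft_force: [5.6, -2.6, -2.9]
gripper_width: 0.161
24.25 [ 0.6221  0.0865  0.1024  3.7739 -3.7941 -1.99  ] w 0.159 rad 45.4 ang -30.7
radial f on tool 5.3 tangential(cw+) 0.3
```

```bash
python3 -m inch '[{"xyz":[0,-0.0003,0.0065],"rot":[0.1667,0,0],"fingers":0},{"xyz":[0,-0.0011,0.0129],"rot":[0.333,0,0],"fingers":0},{"xyz":[0,-0.0025,0.0193],"rot":[0.5,0,0],"fingers":0},{"xyz":[0,-0.0045,0.0255],"rot":[0.6667,0,0],"fingers":0},{"xyz":[0,-0.007,0.0315],"rot":[0.8333,0,0],"fingers":0},{"xyz":[0,-0.01,0.0372],"rot":[1,0,0],"fingers":0}]'
python3 -c "
from h import *
look(3)"
```

```text
t: 25.0
ee_pos: [0.6028, 0.0738, 0.1023]
eef_rot: [2.045, 0.335, -2.045]
ft_force: [2.3, -4.0, -1.0]
gripper_width: 0.161
25.15 [ 0.6026  0.0737  0.1023  0.5271 -5.1434 -0.1723] w 0.155 rad 45.5 ang -60.5
radial f on tool 5.1 tangential(cw+) 1.1
```

```bash
python3 -m inch '[{"xyz":[0,-0.0003,0.0065],"rot":[0.1667,0,0],"fingers":0},{"xyz":[0,-0.0011,0.0129],"rot":[0.333,0,0],"fingers":0},{"xyz":[0,-0.0025,0.0193],"rot":[0.5,0,0],"fingers":0},{"xyz":[0,-0.0045,0.0255],"rot":[0.6667,0,0],"fingers":0}]'
python3 -c "
from h import *
look(3)"
```

```text
t: 25.65
ee_pos: [0.5873, 0.0715, 0.1023]
eef_rot: [-2.21, 0.027, 2.211]
ft_force: [2.2, -4.6, -1.2]
gripper_width: 0.161
25.8 [ 0.587   0.0716  0.1023 -0.9716 -5.2697  0.3571] w 0.155 rad 45.5 ang -80.3
radial f on tool 5.3 tangential(cw+) 0.8
```

```bash
python3 -m inch '[{"xyz":[0,-0.0003,0.0065],"rot":[0.1667,0,0],"fingers":0},{"xyz":[0,-0.0011,0.0129],"rot":[0.333,0,0],"fingers":0},{"xyz":[0,-0.0025,0.0193],"rot":[0.5,0,0],"fingers":0},{"xyz":[0,-0.0045,0.0255],"rot":[0.6667,0,0],"fingers":0}]'
python3 -c "
from h import *
look(3)
cv2.imwrite('pics/g.png',cv2.resize(grab_frame('scene')[200:375,270:420,::-1],None,fx=3.4,fy=3.4,interpolation=cv2.INTER_CUBIC))
print(monitor.get_obs()['joint_pos'])
"
```

```text
t: 26.3
ee_pos: [0.5726, 0.0749, 0.1024]
eef_rot: [-2.019, 0.38, 2.017]
ft_force: [8.3, -1.4, -2.2]
gripper_width: 0.156
26.45 [ 0.5724  0.0751  0.1025  3.428  -2.9595 -0.9925] w 0.155 rad 44.9 ang -99.5
radial f on tool 1.5 tangential(cw+) -4.3
[ 8.62397822e-02 -4.06924714e-02  1.79313860e+00 -1.80699378e-04
  1.38885914e+00  2.02666014e+00]
```

View pics/g.png

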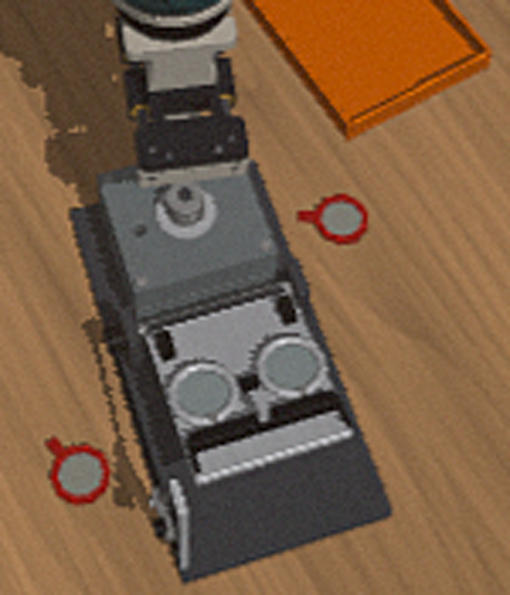

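Resistance has appeared: tangential −4 to −8 N, after about +1 N throughout. One small push to confirm.

```bash
python3 -m inch '[{"xyz":[0,-0.0001,0.0025],"rot":[0,0,0],"fingers":0},{"xyz":[0,-0.0001,0.0025],"rot":[0,0,0],"fingers":0}]'
python3 -c "
from h import *
look(4)"
```

```text
t: 26.75
ee_pos: [0.571, 0.0756, 0.1024]
eef_rot: [-2.018, 0.38, 2.018]
ft_force: [3.6, -1.6, 0.4]
gripper_width: 0.149
26.95 [ 0.571   0.0756  0.1024  3.2321 -1.3789  1.4181] w 0.154 rad 44.9 ang -101.4
radial f on tool 0.0 tangential(cw+) -3.5
```

Force saturates at about −3.5 N while the hand creeps, and the opening shrinks: the pads are slipping on the post, which is held by the stop. Releasing.

```bash
python3 -m inch '[{"xyz":[0,0,0],"rot":[0,0,0],"fingers":35},{"xyz":[0,0,0],"rot":[0,0,0],"fingers":35},{"xyz":[0,0,0],"rot":[0,0,0],"fingers":35},{"xyz":[0,0,0],"rot":[0,0,0],"fingers":35},{"xyz":[-0.04,0,0],"rot":[0,0,0],"fingers":35},{"xyz":[-0.12,0,0],"rot":[0,0,0],"fingers":35},{"xyz":[-0.2,0,0],"rot":[0,0,0],"fingers":35},{"xyz":[-0.2,0.2,0.1],"rot":[0,0,0],"fingers":35},{"xyz":[-0.2,0.35,0.1],"rot":[0,0,0],"fingers":35},{"xyz":[-0.2,0.35,0.1],"rot":[0,0,0],"fingers":35}]'
python3 - <<'E'
from h import *
look(2)
f=lambda i,k:cv2.resize(i,None,fx=k,fy=k,interpolation=cv2.INTER_CUBIC)
s=grab_frame("scene")[:,:,::-1];cv2.imwrite("pics/scene3.png",s)
z=cv2.imread("pics/scene0.png")
a=f(s[130:380,250:400],2.4);b=f(s[335:380,300:345],6);c=f(z[335:380,300:345],6)
cv2.imwrite("pics/i.png",np.hstack([a[:540],np.vstack([b,c])]))
E
```

```text
t: 28.2
ee_pos: [0.4547, -0.0719, 0.2224]
eef_rot: [-2.018, 0.381, 2.017]
ft_force: [0.7, -0.9, 0.7]
gripper_width: 0.353
28.3 [ 0.4529 -0.0753  0.2227  0.3914 -1.3034  1.2257] w 0.349 rad 235.3 ang -113.7
radial f on tool 0.8 tangential(cw+) -1.1
```

View pics/i.png

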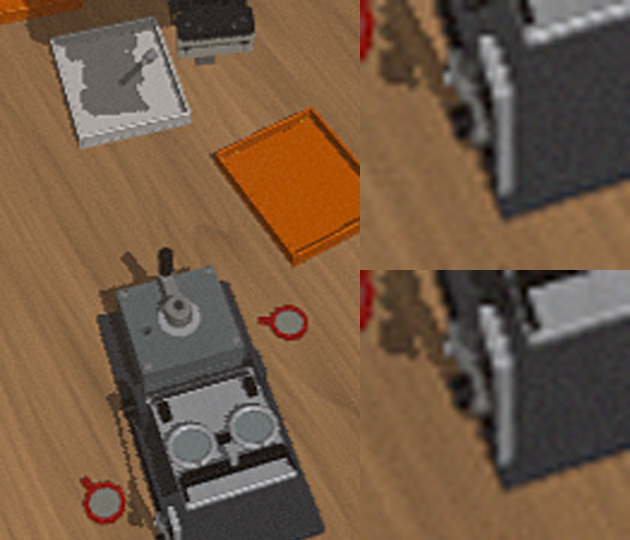

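```bash
python3 - <<'E'
from h import *
def post(p):
    im=cv2.imread(p)[228:250,310:332].astype(int);m=(im.max(2)<48);n,l,st,c=cv2.connectedComponentsWithStats(m.astype(np.uint8))
    for i in range(1,n):
        if st[i,4]>12: print(p,st[i].tolist(),(c[i]+[310,228]).round(2),atz("scene",c[i]+[310,228],.112).round(4))
post("pics/scene0.png");post("pics/scene1.png");post("pics/scene3.png")
for th in(-98.6,-95,-92,-89): print(th,proj("scene",[.5885+.045*np.cos(np.radians(th-11.5)),.117+.045*np.sin(np.radians(th-11.5)),.112]).round(2))
E
```

```text
pics/scene0.png [9, 5, 5, 12, 53] [321.04 238.21] [0.5748 0.0751 0.112 ]
pics/scene1.png [9, 5, 5, 12, 52] [321.08 238.17] [0.5747 0.075  0.112 ]
pics/scene3.png [6, 5, 6, 12, 49] [318.84 238.78] [0.5803 0.0738 0.112 ]
-98.6 [[321.62 237.8 ]]
-95 [[320.48 237.99]]
-92 [[319.55 238.2 ]]
-89 [[318.62 238.45]]
```

```bash
python3 -c "
from plant import order
print(order.sign_off())"
```

```text
the job is handed in; nothing more can be done
None
```

The lock pin is in the white tray and the crank is wound clockwise about 2.98 turns to its stop. I let go and handed the job in at about 28 s. No verdict was reported.

- **Pin:** a picture after release shows it lying in the tray, and the last picture shows it still there.
- **Stop:** the crank turned freely until just short of three turns. The push then rose to between 4 and 8 N, held steady at about 3.5 N, and the lightly gripped pads (5 N) slid on the handle. No wrist-force reading during the winding exceeded about 11 N, against the 40 N limit; readings were taken only at the end of each move.
- **Disagreement:** the measured hand position ended at -101°, but the last picture puts the handle at about -91° (started at -98.6°). I put this down to the pads slipping past a handle held by the stop, and the narrowing grip fits that.
- **Not confirmed:** I did not make a second push on the handle after letting go. The pointer is too small in the picture to confirm the contact by eye.
- **Other things:** the two lenses look undisturbed in the last picture. I did not check the bottle and screwdriver again, but the arm's path stayed clear of them.

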